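# Press the flanged bushing home in the bag sealer's sprung bearing block

### The arm

A 6-joint arm with a two-finger parallel gripper is mounted at the origin on the work surface. World frame = base frame: x ahead of the robot, y to its left, z up, the work surface at z = 0. Lengths are in m, angles in rad, forces in N, time in s.
With the tool pointing down it reaches from about 0.35 to 0.925 m from the base axis. Payload 6.4 kg.
Tool frame: the origin (TCP) lies midway between the tips of the shut fingers; the grasp point (between the pads) lies 19 mm behind it; z points along the fingers, y is the line along which they close (so a half turn about z gives the same grasp; the last joint's range is limited). The gripper opens to 85 mm and grips with 20 to 120 N. Pads are 22 mm wide; open, the fingers measure 114 mm over their backs; the gripper's body (76 mm by 85 mm) begins 54 mm behind the grasp point. The pads swing forward as they close: fully open they stand 13 mm farther back than shut.
Start: joints at [-1.512, 0.245, 1.558, -0, 1.339, -0.174], TCP at [0.15, -0.632, 0.231] pointing down, gripper open.
Joint ranges: [-3.13, 3.13], [-1.02, 2.26], [0.13, 2.54], [-0.95, 4.09], [0.21, 2.88], [-2.74, 2.74]. Speed limits (rad/s): [2.57, 2.57, 3.14, 3.14, 3.14, 3.14].

### API

Orientations are given as [roll, pitch, yaw] about the fixed x, y, z axes, in that order (R = Rz(yaw) Ry(pitch) Rx(roll)).
In Python, from station import manip, get_image, job, nets gives the robot as it stands.
- The arm moves only by the shell command python3 -m creep 'ROWS' [FORCE]. ROWS is JSON, a list that holds one entry, the list of rows, each a list of 7 numbers: the opening, from -1 (shut) to 1 (fully open), then the shift along the tool's x, y, z in cm, then the turn, a rotation vector about the tool's x, y, z in degrees. A call has 1 to 8 rows; each row shifts and turns the commanded pose from where the row before left it, along the tool's axes as they then stand; what a row does not reach is not made up. A row lasts 1/8 s, in which the tool goes at most 62.5 mm and 10.7 degrees, less where a joint would pass 70% of its speed; a pose out of reach is approached as far as the arm can. A call with a gripper value outside its range is refused whole. The fingers move at their own pace and stop on an object; FORCE is the grip in N (left out, the last holds). Time passes only in rows, so rows that do not move let the fingers close. It gives the time, the measured TCP pose, the force, the opening and the grip force at its end, in the units of the state.
- manip.sense(): the state, without advancing time (a new reading comes with each control period).
- get_image(name): name is "scene" or "top" or "wrist"; returns a dict with "frame" (420x560x3 uint8, red, green, blue), "camera_matrix" (3x3 intrinsics, pixels), "pose" (4x4, takes a point from camera to world coordinates). Camera axes: x right, y up, looking along -z (the intrinsics and any distortion apply to the point x, -y, -z); pixel columns grow to the right and rows downward; lengths in m; the calibration is good to about 2 mm. A picture is of the moment at which its call begins. There is no depth.
- job.sign_off(): hands the job in; it is judged then, once.
Trained networks look in a picture, given as the dict that the camera call returned (one of the last four; its "shot" number tells which), for a name from the list of things; names that differ only in an ending like _2 or _b are one class to them, and where a whole thing is asked for, a point or a joint stands for the part that bears it (a point fixed in the world has none). Each returns a list of dicts, best first, with "confidence" (0 to 1); they miss things now and then, are a little off and sometimes report something else, mostly with a low value. They report only what shows in the picture. A call takes as long as a camera call. They do not tell look-alikes from the thing itself.
- nets.look_for(query, picture): "position" ([column, row] in pixels, amid what is visible of it).
The state is a dict: "clock": time; "joint_positions": joint angles; "joint_vel": joint speeds; "tau": joint torques, N m; "tcp_pos": TCP position; "ee_rot": TCP orientation; "ft_force": force on the tool from outside, world axes, zero at the start; "torque": the same for the moment, N m; "opening": finger opening in m; "gripper_force": force on a finger pad.
Only numpy, scipy, OpenCV 4.12 (cv2) and the standard library are available. Lean on these libraries where they do the work, as an engineer would, in place of code of your own. Each camera call takes 0.05 s, during which the arm holds its last target. There are 200 camera calls.

### The job

Take the larger of the two bronze bushings from the steel parts tray, start its shank in the bore of the bag sealer's sprung bearing block and press it firmly but gently home until its shoulder sits flush on the block all round. Then let go so the block rises back on its springs; leave the small bushing and the other things where they are.

Things in the scene. Friction and masses are not known exactly. Their poses are not given: they have to be found in the camera images.
- bushing_nose (a point): Larger bronze bushing, upright, 68 mm tall, 0.26 kg. From below: shank dia 28, 22 long, last 4 tapered to dia 24.4; shoulder dia 44, 6 thick; nose dia 28, 40 long, for gripping. Point: on the axis (z up) half-way up the nose: 48 mm above the foot, 26 above the shoulder's underside, 20 above its top. Fingertips must stay above the shoulder.
- bore_mouth (a point): Centre of the bore's mouth in the top of the sprung aluminium block, 77 mm above the table at rest; z up, y along the block; moves with it. Bore vertical, right through, dia 29.4 mm. From 6 mm down, sprung leaves grip the shank: pushing in takes about 7 to 15 N (varies); it stays where the push ends. Flush: nose point 26 mm above this.
- carrier (a joint): Sink of the block on its springs, m: 0 up at rest, 0.018 on its hard stop. It starts to sink under a push of only a few N, by an amount that differs each time (often 2 to 7 mm while the shank slides in), so a height worked out beforehand leaves the bushing proud. A push of 20 to 25 N on the bushing means it is home; over 30 N harms the block.
- small_bushing_nose (a point): Smaller bronze bushing of the same form, too small for the bore, leave alone: 47 mm tall, shoulder dia 30, nose and shank dia 18. Stands in the same tray about 100 mm from the large one, on either side. Point: on its axis half-way up the nose, 34 mm above its foot.
- tray: Fixed stainless parts tray 140 x 210 mm, rim 14 mm high, floor 3 mm thick; origin at the centre of its underside, y along its length. It may be left or right of the block.
- grease_jar: Round jar, 56 mm diameter, 60 mm tall, on the table; origin at the centre of its underside. Leave alone.
- wrench: Steel wrench 160 mm long lying on the table. Leave alone.
- carton: Cardboard carton 90 x 140 x 55 mm; origin at the centre of its underside. Leave alone.
- stand: Fixed base of the block: steel plate 110 x 170 x 10 mm; origin under its centre, straight below the bore; y along its length. The block over it is 85 x 160 x 42 mm, with two white guide-pin caps 3 mm proud of its top, 65 mm either side of the bore along y. It may be left or right of the tray.
Mind the look-alikes: they are no part of the job. What is shaped like the part that bears bushing_nose but green or turquoise is not meant.

How it is judged:
On the way, in this order (a step that is already met when the one before it is completed fails the run):
1. the shank of the large bushing has been started upright in the bore, at least 3 mm deep (z of bushing_nose in the frame of bore_mouth below 0.045 m and horizontal distance between bushing_nose and bore_mouth below 0.006 m and angle between bushing_nose's own z axis and vertical below 0.15 rad), for 0.1 s.
2. the shoulder has been pressed flush on the block (gap under 1.5 mm) (z of bushing_nose in the frame of bore_mouth below 0.0275 m and horizontal distance between bushing_nose and bore_mouth below 0.003 m), for 0.2 s.
At the end, for the whole second after the job is handed in: The large bushing sits in the bore, centred within 3 mm and square within 0.06 rad, its shoulder flush on the block (gap under 1.5 mm), and the block is back up at rest on its springs (within 2 mm) with nothing touching it but the bushing (all of step 2 and z of bushing_nose in the frame of bore_mouth above 0.024 m and angle between the z axis of bushing_nose and the z axis of bore_mouth, either way round below 0.06 rad and value of joint carrier below 0.002 m and velocity of joint carrier below 0.01 m/s).
It fails at once if the block is harmed: the bushing is pushed on it far harder than 30 N (contact force, the leaves' sideways grip of some 20 N included, over 55 N) (contact force between bushing and carrier above 55 N).
It fails at once if the gripper or arm pushes on the block itself with more than 15 N (contact force between the arm and carrier above 15 N).
It fails at once if the small bushing is moved or knocked over (distance of small_bushing_nose from where it was at the start of the episode above 0.02 m or angle between small_bushing_nose's own z axis and vertical above 0.5 rad).
It fails at once if the jar, wrench or carton is disturbed (distance of any of grease_jar, wrench, carton from where it was at the start of the episode above 0.02 m).
It also fails if it takes over 51 s, if anything falls off the work surface, if the arm or the gripper's body presses on something with over 40 N, if the wrist force passes 120 N, or if a joint passes its speed limit or range.

## Working session

There is one attempt and no reset: what is moved stays moved. The work goes in short steps, Python scripts to look and compute and a shell command to move; the robot and the scene stay as the last step left them, time stands still between calls to the robot, and variables do not carry over. Pictures are saved under pics/ and viewed, at most 10 in all, crops included, and the job is handed in when it is done.

```bash
mkdir -p pics; cat > h.py <<'E'
import numpy as np, cv2
from station import manip,get_image,job,nets
def shot(n,f=None):
    p=get_image(n)
    if f: cv2.imwrite('pics/'+f,cv2.cvtColor(p['frame'],cv2.COLOR_RGB2BGR))
    return p
def ray(p,uv):
    K=np.array(p['camera_matrix']);T=np.array(p['pose'])
    d=np.linalg.inv(K)@[uv[0],uv[1],1]; d=T[:3,:3]@[d[0],-d[1],-d[2]]
    return T[:3,3],d/np.linalg.norm(d)
def atz(p,uv,z):
    o,d=ray(p,uv); return o+d*(z-o[2])/d[2]
def tri(rs):
    A=0;b=0
    for o,d in rs:
        P=np.eye(3)-np.outer(d,d);A=A+P;b=b+P@o
    x=np.linalg.solve(A,b); return x,[round(float(np.linalg.norm((np.eye(3)-np.outer(d,d))@(x-o))),4) for o,d in rs]
def proj(p,X):
    K=np.array(p['camera_matrix']);T=np.array(p['pose'])
    c=T[:3,:3].T@(np.array(X)-T[:3,3]); c=K@[c[0],-c[1],-c[2]]; return c[:2]/c[2]
E
python3 - <<'E'
from h import *
np.set_printoptions(precision=4,suppress=True)
a=shot('scene');b=shot('top')
im=np.hstack([a['frame'],b['frame']])
cv2.imwrite('pics/a.png',cv2.cvtColor(a['frame'],cv2.COLOR_RGB2BGR));cv2.imwrite('pics/b.png',cv2.cvtColor(b['frame'],cv2.COLOR_RGB2BGR))
for n,p in(('scene',a),('top',b)):
    print(n,p.get('shot'),np.array(p['camera_matrix'])[0],p['pose'][0][3],p['pose'][1][3],p['pose'][2][3],[k for k in p])
    for q in ['bushing_nose','small_bushing_nose','bore_mouth','tray','stand','carrier','grease_jar','carton','wrench']:
        print(q,[(np.round(r['position'],1).tolist(),round(r['confidence'],2)) for r in nets.look_for(q,p)][:4])
print(manip.sense())
E
```

```text
scene 1 [384.246    0.     281.3701] 0.8564752669138465 -0.4032736295372542 0.6462176894061403 ['frame', 'camera_matrix', 'pose', 'shot']
bushing_nose [([247.0, 157.5], 0.85), ([353.1, 156.9], 0.85), ([229.8, 173.5], 0.65), ([291.4, 166.9], 0.57)]
small_bushing_nose [([268.2, 194.5], 0.43), ([314.4, 264.3], 0.32)]
bore_mouth [([159.5, 306.5], 0.82)]
tray [([285.8, 196.2], 0.64)]
stand [([160.8, 316.9], 0.74)]
carrier [([159.3, 311.0], 0.71)]
grease_jar [([315.9, 261.9], 0.85)]
carton [([376.1, 216.2], 0.6)]
wrench [([268.2, 384.7], 0.81)]
top 2 [390.4064   0.     284.1094] 0.5266681786699825 0.049623335167120204 0.8033666974506571 ['frame', 'camera_matrix', 'pose', 'shot']
bushing_nose [([185.8, 296.7], 0.91), ([130.2, 174.2], 0.84), ([230.1, 301.3], 0.69), ([184.0, 235.2], 0.63)]
small_bushing_nose [([417.5, 246.0], 0.56)]
bore_mouth [([423.9, 251.8], 0.71), ([212.4, 226.4], 0.55)]
tray [([211.4, 226.2], 0.67)]
stand [([418.8, 247.3], 0.72)]
carrier [([427.4, 242.5], 0.86)]
grease_jar [([303.1, 152.6], 0.72)]
carton [([210.5, 114.5], 0.83)]
wrench [([415.6, 143.9], 0.79)]
{'clock': 1.0, 'joint_positions': array([-1.5121,  0.2451,  1.5578,  0.    ,  1.3387, -0.1741]), 'joint_vel': array([ 0.0002,  0.0003, -0.0014,  0.0008, -0.0001,  0.0004]), 'tau': array([  0.0013, -42.9514, -32.6431,  -0.    ,   0.0005,  -0.    ]), 'tcp_pos': array([ 0.15  , -0.6325,  0.2313]), 'ee_rot': array([ 3.1416, -0.    ,  0.2328]), 'ft_force': array([ 0.162 ,  0.3911, -0.344 ]), 'torque': array([-0.038 , -0.0253, -0.031 ]), 'gripper_force': 0.0, 'opening': 0.08540167109172986}
```

View pics/a.png

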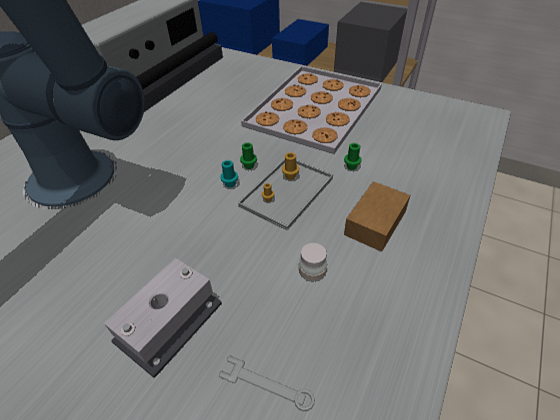

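View pics/b.png

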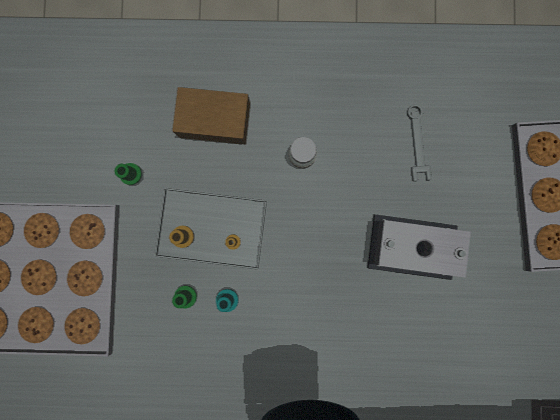

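Scene picture: bronze bushings at (291,166), large, and (268,193), small, in the tray; look-alikes are green at (247,157) and (353,157) and turquoise at (229,173). In the top view the large bronze is at (181,237), the small at (232,241), and the bore at (425,248). The large bronze in the tray fits the description, because it is bronze, larger than its neighbour and in the tray. I'll confirm it in one enlarged crop.

```bash
python3 - <<'E'
from h import *
np.set_printoptions(precision=4,suppress=True)
a=cv2.imread('pics/a.png');b=cv2.imread('pics/b.png')
c=[a[140:215,240:340],b[200:275,160:260],a[265:340,110:210],b[210:285,375:475]]
c=[cv2.resize(x,(400,300),interpolation=cv2.INTER_CUBIC) for x in c]
cv2.imwrite('pics/c.png',np.vstack([np.hstack(c[:2]),np.hstack(c[2:])]))
pa=shot('scene');pb=shot('top')
print('big',tri([ray(pa,(291.4,166.9)),ray(pb,(184,235.2))]))
print('bore',tri([ray(pa,(159,301)),ray(pb,(425,248))]), atz(pb,(425,248),.077),atz(pa,(159,301),.077))
print('caps',[atz(pb,u,.08) for u in((389.5,244),(460,253))],[atz(pa,u,.08) for u in((185.5,271),(128,328))])
print('small',tri([ray(pa,(268,193)),ray(pb,(232,241))]))
for q in('grease_jar','carton','wrench'):pass
E
```

```text
big (array([0.5122, 0.2558, 0.0359]), [0.002, 0.002])
bore (array([ 0.4971, -0.2039,  0.0724]), [0.0009, 0.0009]) [ 0.4966 -0.2029  0.077 ] [ 0.5008 -0.205   0.077 ]
caps [array([ 0.5028, -0.1368,  0.08  ]), array([ 0.4889, -0.2658,  0.08  ])] [array([ 0.5039, -0.1365,  0.08  ]), array([ 0.4916, -0.2671,  0.08  ])]
small (array([0.5004, 0.1619, 0.0208]), [0.0001, 0.0001])
```

View pics/c.png

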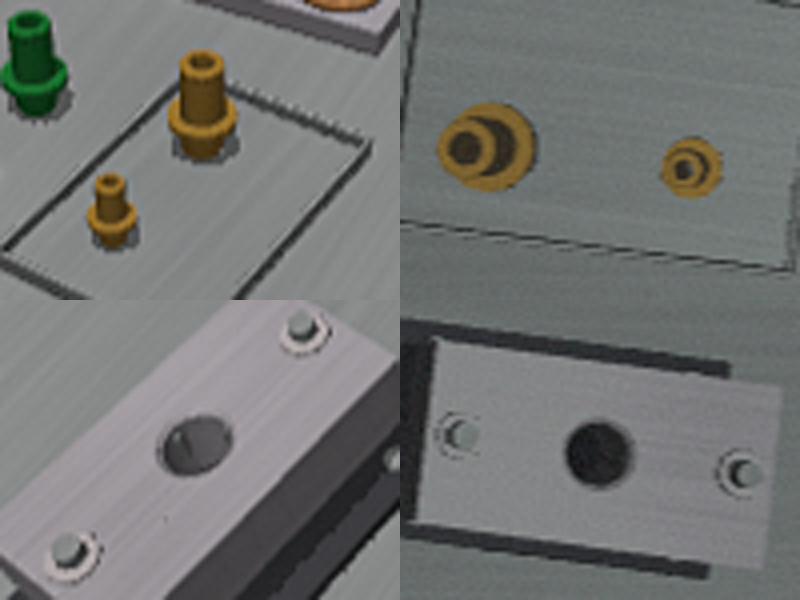

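The crop confirms it: the large bronze bushing is at scene (290,155), where its nose-top hole shows, and top (176,237). The small one is about 95 mm away. The bore shows clearly at scene (159,301) and top (425,249).

```bash
cat >> h.py <<'E'
from scipy.spatial.transform import Rotation as Ro
def to(X,base=None):
    s=manip.sense();R=Ro.from_euler('xyz',s['ee_rot']).as_matrix()
    b=s['tcp_pos'] if base is None else np.array(base)
    return R.T@(np.array(X)-b)*100
E
python3 - <<'E'
from h import *
np.set_printoptions(precision=4,suppress=True)
pa=shot('scene');pb=shot('top');w=shot('wrist')
print('nosetop',tri([ray(pa,(290.5,155.5)),ray(pb,(176.3,236.8))]),atz(pa,(290.5,155.5),.071),atz(pb,(176.3,236.8),.071))
print('smalltop',tri([ray(pa,(267.5,186)),ray(pb,(231,242.3))]))
print('bore',tri([ray(pa,(158.7,301.3)),ray(pb,(425,248.75))]))
s=manip.sense();R=Ro.from_euler('xyz',s['ee_rot']).as_matrix();T=np.array(w['pose'])
print('cam in tool',R.T@(T[:3,3]-s['tcp_pos']),R.T@T[:3,:3],w['camera_matrix'])
P=[.42,-.203,.231]
print(to(P),to([.45,.257,.231],P))
E
```

```text
nosetop (array([0.5084, 0.2612, 0.0666]), [0.0006, 0.0006]) [0.5115 0.2566 0.071 ] [0.508  0.2596 0.071 ]
smalltop (array([0.4995, 0.1612, 0.0432]), [0.0009, 0.0009])
bore (array([ 0.4959, -0.2042,  0.0709]), [0.0012, 0.0012])
cam in tool [ 0.0815 -0.0005 -0.1436] [[ 0.0002  0.9484  0.3172]
 [ 1.      0.0001 -0.0008]
 [-0.0008  0.3172 -0.9484]] [[294.2417   0.     285.3253]
 [  0.     294.2417 207.198 ]
 [  0.       0.       1.    ]]
[ 36.1811 -35.5599   0.0306] [ 13.5296 -44.0676   0.0011]
```

```bash
python3 -m creep '[[[1,4.2,-4.3,0,0,0,0],[1,4.2,-4.3,0,0,0,0],[1,4.2,-4.3,0,0,0,0],[1,4.2,-4.3,0,0,0,0],[1,4.2,-4.3,0,0,0,0],[1,4.2,-4.3,0,0,0,0],[1,4.2,-4.3,0,0,0,0],[1,4.2,-4.3,0,0,0,0]]]'
python3 -m creep '[[[1,3.7,0,0,0,0,0],[1,3.7,0,0,0,0,0],[1,0,0,0,0,0,0],[1,0,0,0,0,0,0],[1,0,0,0,0,0,0]]]'
python3 - <<'E'
from h import *
w=shot('wrist','w1.png');print(proj(w,[.497,-.204,.077]));s=manip.sense();print(s['tcp_pos'],s['ee_rot'],s['ft_force'])
for q in('bore_mouth','carrier'):print(nets.look_for(q,w))
E
```

```text
clock: 2.25
tcp_pos: [0.3983, -0.2186, 0.2317]
ee_rot: [3.141, -0.001, 0.232]
ft_force: [1.3, -0.7, -0.0]
opening: 0.0853
gripper_force: 0.0
clock: 2.88
tcp_pos: [0.4688, -0.2035, 0.2313]
ee_rot: [3.142, 0.0, 0.232]
ft_force: [-0.7, -0.1, -0.3]
opening: 0.0854
gripper_force: 0.0
[292.45441015 164.90497808]
[ 0.46884613 -0.20354939  0.23134683] [3.14146431e+00 5.08116638e-05 2.31644765e-01] [ 0.33210346  0.48822785 -0.24291685]
[{'position': [279.1, 166.4], 'confidence': 0.64}, {'position': [16.5, 66.2], 'confidence': 0.29}]
[{'position': [279.9, 167.6], 'confidence': 0.71}]
```

View pics/w1.png

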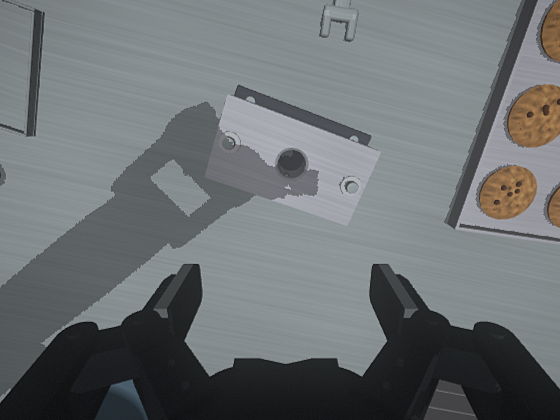

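The wrist picture shows the bore at (291,163), close to the predicted (292,165). I'll fit it by its dark blob, then move towards the tray.

```bash
cat >> h.py <<'E'
def blob(p,uv,r,thr=None,gold=False):
    f=p['frame'];u,v=int(uv[0]),int(uv[1]);v0,u0=max(v-r,0),max(u-r,0);c=f[v0:v+r,u0:u+r]
    if gold:
        h=cv2.cvtColor(c,cv2.COLOR_RGB2HSV);m=cv2.inRange(h,(10,110,40),(28,255,255))
    else: m=(cv2.cvtColor(c,cv2.COLOR_RGB2GRAY)<thr).astype('uint8')*255
    n,l,st,ce=cv2.connectedComponentsWithStats(m)
    k=1+np.argmax(st[1:,4]); hull=cv2.convexHull(np.argwhere(l==k)[:,::-1].astype('int32')); M=cv2.moments(hull)
    return (M['m10']/M['m00']+u0,M['m01']/M['m00']+v0),st[k]
E
python3 - <<'E'
from h import *
np.set_printoptions(precision=4,suppress=True)
w=shot('wrist');a=shot('scene');b=shot('top')
g=cv2.cvtColor(w['frame'],cv2.COLOR_RGB2GRAY);print(g[163,268:316])
for t in(60,75):
    q=[blob(w,(291,163),22,t)]
    print(t,q)
    print(atz(w,q[0][0],.077))
g=cv2.cvtColor(b['frame'],cv2.COLOR_RGB2GRAY);print(g[248,410:440])
print(to([.45,.2,.231]),to([.45,.26,.231]))
E
```

```text
[175 174 174 173 173 174 164 141 140  90  67  67  63  64  63  63  64  64
  63  63  65  63  63  64  64  64  63  65  65  64  64  66  64  65  70  76
  68  79 135 128 151 172 168 166 165 166 168 168]
60 [((294.6666666666667, 151.33333333333334), array([24, 10,  4,  2,  4], dtype=int32))]
[ 0.5111 -0.203   0.077 ]
75 [((290.7431952662722, 161.3593688362919), array([  9,   9,  27,  22, 375], dtype=int32))]
[ 0.5004 -0.2015  0.077 ]
[140 141 138 136 142 123  73  26  24  32  25  39  28  26  39  37  43  37
  35  33  37  50  74 106 125 139 141 141 138 140]
[  7.4076 -39.6968   0.0325] [  8.7888 -45.5357   0.032 ]
```

```bash
python3 -m creep '[[[1,1.1,-5.0,0,0,0,0],[1,1.1,-5.0,0,0,0,0],[1,1.1,-5.0,0,0,0,0],[1,1.1,-5.0,0,0,0,0],[1,1.1,-5.0,0,0,0,0],[1,1.1,-5.0,0,0,0,0],[1,1.1,-5.0,0,0,0,0],[1,1.1,-5.0,0,0,0,0]]]'
python3 -m creep '[[[1,0,-2.5,0,0,0,0],[1,0,-2,0,0,0,0],[1,0,0,0,0,0,0],[1,0,0,0,0,0,0],[1,0,0,0,0,0,0]]]'
python3 - <<'E'
from h import *
w=shot('wrist','w2.png');print(proj(w,[.509,.259,.071]));s=manip.sense();print(s['tcp_pos'],s['ee_rot'],s['ft_force'])
for q in('bushing_nose','small_bushing_nose'):print(nets.look_for(q,w))
E
```

```text
clock: 4.18
tcp_pos: [0.4627, 0.208, 0.2315]
ee_rot: [3.141, -0.001, 0.233]
ft_force: [0.4, 0.8, 0.1]
opening: 0.0854
gripper_force: 0.0
clock: 4.8
tcp_pos: [0.4527, 0.2494, 0.2313]
ee_rot: [3.141, -0.0, 0.232]
ft_force: [-0.7, 0.2, 0.1]
opening: 0.0856
gripper_force: 0.0
[289.12770424 134.59863114]
[0.45278552 0.24943032 0.23134754] [ 3.14152367e+00 -1.58236512e-04  2.31598102e-01] [ 0.70598987  0.30203532 -0.47141153]
[{'position': [287.3, 126.3], 'confidence': 0.95}, {'position': [213.9, 3.1], 'confidence': 0.71}, {'position': [338.6, 246.6], 'confidence': 0.69}, {'position': [270.6, 227.2], 'confidence': 0.63}]
[{'position': [368.3, 158.1], 'confidence': 0.9}]
```

View pics/w2.png

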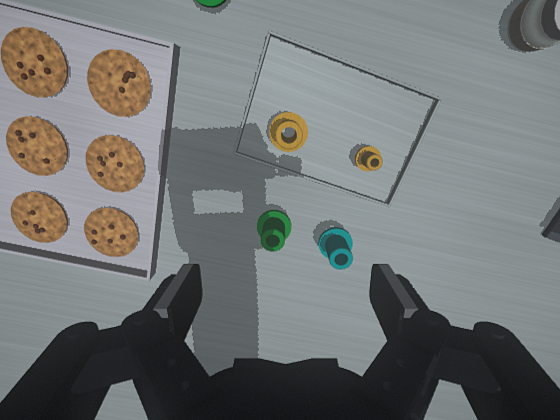

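The wrist picture shows the large bronze bushing's nose hole at (290,131), the small one at (370,158), and the green and turquoise ones outside the tray at (272,237) and (340,257). I'll move closer and refine the position.

```bash
python3 -m creep '[[[1,2,0,2.5,0,0,0],[1,2,0,2.5,0,0,0],[1,0,0,0,0,0,0],[1,0,0,0,0,0,0],[1,0,0,0,0,0,0]]]'
python3 - <<'E'
from h import *
np.set_printoptions(precision=4,suppress=True)
w=shot('wrist','w3.png');g=proj(w,[.511,.258,.071]);print(g);s=manip.sense();print(s['tcp_pos'])
print([ (r['position'],r['confidence']) for r in nets.look_for('bushing_nose',w)])
b=blob(w,g,50,gold=True);print(b)
u,v=int(g[0]),int(g[1])
c=w['frame'][max(v-50,0):v+50,u-65:u+65];cv2.imwrite('pics/w3c.png',cv2.cvtColor(cv2.resize(c,None,fx=5,fy=5,interpolation=cv2.INTER_CUBIC),cv2.COLOR_RGB2BGR));print(u-65,max(v-50,0))
E
```

```text
clock: 5.58
tcp_pos: [0.4916, 0.2595, 0.1827]
ee_rot: [-3.141, -0.002, 0.233]
ft_force: [-0.5, 0.5, 0.3]
opening: 0.0858
gripper_force: 0.0
[292.3402 183.6829]
[0.4916 0.2595 0.1826]
[([291.7, 178.7], 0.98), ([201.2, 19.6], 0.75), ([273.2, 276.8], 0.71), ([347.4, 299.2], 0.62)]
((289.40911204091117, 176.38981868898188), array([  27,   22,   42,   45, 1073], dtype=int32))
227 133
```

View pics/w3c.png

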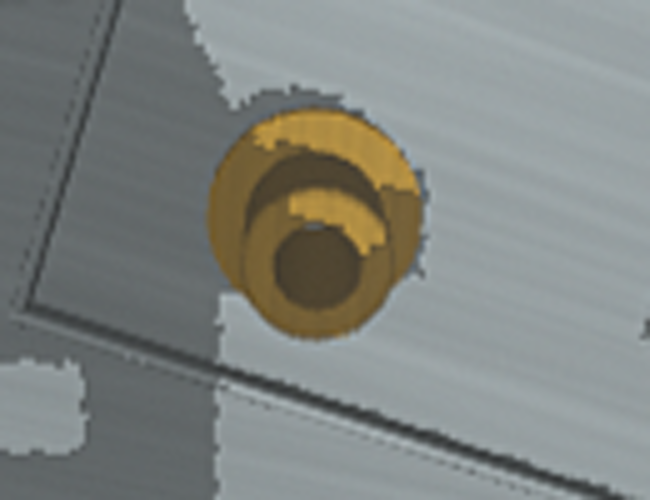

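The nose-top ring centre is at (290.5,185.6) and the shoulder ring centre at (290.1,176).

```bash
python3 - <<'E'
from h import *
np.set_printoptions(precision=4,suppress=True)
w=shot('wrist');a=shot('scene');b=shot('top')
A=atz(w,(290.5,185.6),.071);B=atz(w,(290.1,176),.031);print('nose top',A,'shoulder top',B)
print('tri wrist+scene',tri([ray(w,(290.5,185.6)),ray(a,(290.5,155.5))]),'all',tri([ray(w,(290.5,185.6)),ray(a,(290.5,155.5)),ray(b,(176.3,236.8))]))
X=(A+B)/2
print(X,to([X[0],X[1],.038]))
E
```

```text
nose top [0.5089 0.2592 0.071 ] shoulder top [0.5089 0.2589 0.031 ]
tri wrist+scene (array([0.5092, 0.2593, 0.0687]), [0.0009, 0.0009]) all (array([0.5086, 0.2598, 0.0683]), [0.0009, 0.0011, 0.0009])
[0.5089 0.2591 0.051 ] [ 1.6795  0.4381 14.3835]
```

```bash
python3 -m creep '[[[1,1.7,0.4,0,0,0,0],[1,0,0,3.5,0,0,0],[1,0,0,3.5,0,0,0],[1,0,0,3.5,0,0,0],[1,0,0,2.5,0,0,0],[1,0,0,1.7,0,0,0],[1,0,0,0,0,0,0],[1,0,0,0,0,0,0]]]' 60
python3 -m creep '[[[0,0,0,0,0,0,0],[-0.2,0,0,0,0,0,0],[-1,0,0,0,0,0,0],[-1,0,0,0,0,0,0],[-1,0,0,0,0,0,0],[-1,0,0,0,0,0,0],[-1,0,0,0,0,0,0],[-1,0,0,0,0,0,0]]]' 60
```

```text
clock: 6.82
tcp_pos: [0.5098, 0.2597, 0.0355]
ee_rot: [-3.142, -0.002, 0.233]
ft_force: [0.5, 0.6, 0.6]
opening: 0.0852
gripper_force: 0.0
clock: 7.82
tcp_pos: [0.5093, 0.2595, 0.0348]
ee_rot: [-3.142, -0.001, 0.233]
ft_force: [-0.5, 0.3, 5.9]
opening: 0.0268
gripper_force: 59.0
```

```bash
python3 -m creep '[[[-1,0,0,-2,0,0,0],[-1,0,0,-4,0,0,0],[-1,0,0,-4,0,0,0],[-1,0,0,-4,0,0,0],[-1,0,0,-1,0,0,0],[-1,0,0,0,0,0,0],[-1,0,0,0,0,0,0]]]'
python3 -m creep '[[[-1,-1,3,0,0,0,0],[-1,-1.9,5.5,0,0,0,0],[-1,-1.9,5.5,0,0,0,0],[-1,-1.9,5.5,0,0,0,0],[-1,-1.9,5.5,0,0,0,0],[-1,-1.9,5.5,0,0,0,0],[-1,-1.9,5.5,0,0,0,0],[-1,-1.9,5.5,0,0,0,0]]]'
python3 -m creep '[[[-1,-1.2,2.3,0,0,0,0],[-1,0,0,0,0,0,0],[-1,0,0,0,0,0,0],[-1,0,0,0,0,0,0]]]'
python3 - <<'E'
from h import *
np.set_printoptions(precision=4,suppress=True)
w=shot('wrist','w4.png');print(proj(w,[.498,-.203,.077]));s=manip.sense();print(s['tcp_pos'],s['ft_force'])
print([ (r['position'],r['confidence']) for r in nets.look_for('bore_mouth',w)])
E
```

```text
clock: 8.7
tcp_pos: [0.5075, 0.259, 0.1818]
ee_rot: [3.141, 0.004, 0.233]
ft_force: [0.3, -0.2, -3.8]
opening: 0.0266
gripper_force: 59.2
clock: 9.7
tcp_pos: [0.4641, -0.1787, 0.1825]
ee_rot: [-3.139, 0.002, 0.233]
ft_force: [1.8, 0.5, -2.8]
opening: 0.0267
gripper_force: 59.7
clock: 10.2
tcp_pos: [0.4591, -0.2013, 0.1837]
ee_rot: [-3.141, 0.001, 0.234]
ft_force: [1.0, 1.1, -2.6]
opening: 0.0268
gripper_force: 59.8
[298.3516 163.1592]
[ 0.4592 -0.2014  0.1839] [-0.9958  0.8295 -2.9985]
[([286.8, 167.9], 0.95)]
```

View pics/w4.png

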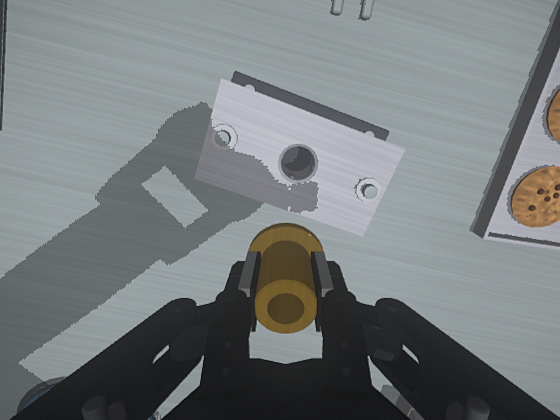

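The held bushing is upright, with its nose top at about (286,308). The bore is in view at (298,163), matching the prediction. Now the final numbers.

```bash
python3 - <<'E'
from h import *
np.set_printoptions(precision=4,suppress=True)
w=shot('wrist');s=manip.sense();t=s['tcp_pos']
for th in(80,95,110):
    q=blob(w,(298,163),24,th);print(th,q,atz(w,q[0],.077))
m=[atz(w,u,.08) for u in((224.5,135),(369,187.5))];print('caps mid',m,sum(m)/2)
print('nose top in hand',atz(w,(286.5,308),t[2]+.036)-t)
f=w['frame'];c=f[135:192,265:332];cv2.imwrite('pics/w4c.png',cv2.cvtColor(cv2.resize(c,None,fx=8,fy=8,interpolation=cv2.INTER_CUBIC),cv2.COLOR_RGB2BGR))
E
```

```text
80 ((298.3488108720272, 159.56360890902226), array([  9,   8,  30,  25, 365], dtype=int32)) [ 0.5011 -0.2026  0.077 ]
95 ((297.0018450184502, 162.66666666666666), array([  7,   8,  33,  32, 835], dtype=int32)) [ 0.4983 -0.2021  0.077 ]
110 ((297.23972868217055, 162.78236434108527), array([  7,   7,  34,  34, 882], dtype=int32)) [ 0.4983 -0.2024  0.077 ]
caps mid [array([ 0.5071, -0.1385,  0.08  ]), array([ 0.4923, -0.268 ,  0.08  ])] [ 0.4997 -0.2032  0.08  ]
nose top in hand [-0.0006 -0.      0.036 ]
```

View pics/w4c.png

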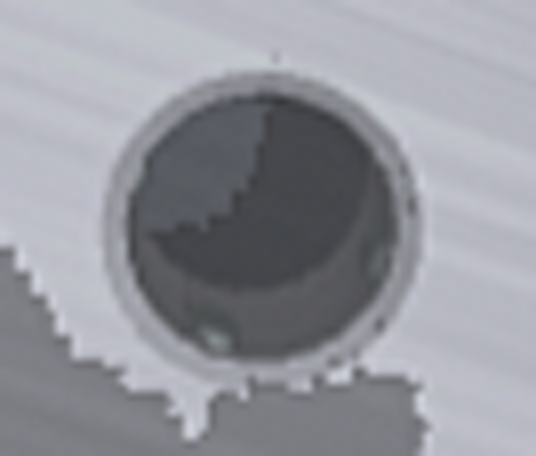

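```bash
python3 -m creep '[[[-1,3.8,1.0,0,0,0,0],[-1,0,0,2,0,0,0],[-1,0,0,2,0,0,0],[-1,0,0,2,0,0,0],[-1,0,0,0.5,0,0,0],[-1,0,0,0,0,0,0],[-1,0,0,0,0,0,0],[-1,0,0,0,0,0,0]]]'
python3 - <<'E'
from h import *
np.set_printoptions(precision=4,suppress=True)
s=manip.sense();print(s['tcp_pos'],s['ee_rot'],s['ft_force'],to([.4985,-.2026,.105]))
shot('wrist','w5.png')
E
```

```text
clock: 11.35
tcp_pos: [0.4989, -0.2038, 0.1202]
ee_rot: [3.14, -0.001, 0.233]
ft_force: [0.4, -0.0, -3.2]
opening: 0.0264
gripper_force: 59.9
[ 0.4989 -0.2038  0.1202] [ 3.1403 -0.0012  0.2328] [ 0.426  -0.0285 -3.1991] [-0.0127 -0.1322  1.5222]
```

View pics/w5.png

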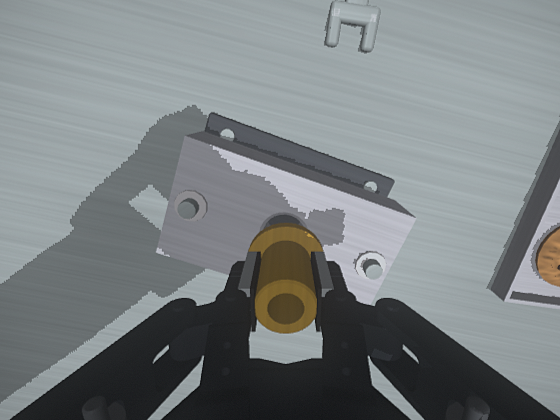

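The bore shows behind the bushing at about (284.5,222), roughly 1 mm to the left, which agrees with the computed shift. I'll correct that and descend.

```bash
python3 -m creep '[[[-1,0,-0.1,0.5,0,0,0],[-1,0,0,0.4,0,0,0],[-1,0,0,0.2,0,0,0],[-1,0,0,0.2,0,0,0],[-1,0,0,0,0,0,0]]]'
python3 -m creep '[[[-1,0,0,0.1,0,0,0],[-1,0,0,0.1,0,0,0],[-1,0,0,0.1,0,0,0],[-1,0,0,0,0,0,0]]]'
```

```text
clock: 12.02
tcp_pos: [0.4981, -0.2025, 0.1061]
ee_rot: [-3.141, 0.0, 0.233]
ft_force: [0.8, -0.9, -2.5]
opening: 0.0267
gripper_force: 59.9
clock: 12.52
tcp_pos: [0.4981, -0.2025, 0.1032]
ee_rot: [-3.141, 0.0, 0.233]
ft_force: [0.6, 0.6, -2.3]
opening: 0.0266
gripper_force: 59.9
```

```bash
python3 -m creep '[[[-1,0,0,0.1,0,0,0],[-1,0,0,0.1,0,0,0],[-1,0,0,0.1,0,0,0],[-1,0,0,0,0,0,0]]]'
python3 -m creep '[[[-1,0,0,0.1,0,0,0],[-1,0,0,0.1,0,0,0],[-1,0,0,0.1,0,0,0],[-1,0,0,0,0,0,0]]]'
```

```text
clock: 13.02
tcp_pos: [0.4981, -0.2025, 0.1002]
ee_rot: [-3.141, 0.0, 0.233]
ft_force: [-0.2, 0.1, -2.4]
opening: 0.0266
gripper_force: 59.9
clock: 13.52
tcp_pos: [0.498, -0.2026, 0.0972]
ee_rot: [-3.142, 0.0, 0.233]
ft_force: [-0.3, -0.4, -2.7]
opening: 0.0265
gripper_force: 59.9
```

```bash
python3 -m creep '[[[-1,0,0,0.1,0,0,0],[-1,0,0,0.1,0,0,0],[-1,0,0,0,0,0,0]]]'
python3 - <<'E'
from h import *
a=shot('scene');f=a['frame'][240:380,90:240]
cv2.imwrite('pics/s6.png',cv2.cvtColor(cv2.resize(f,None,fx=4,fy=4,interpolation=cv2.INTER_CUBIC),cv2.COLOR_RGB2BGR))
E
```

```text
clock: 13.9
tcp_pos: [0.4984, -0.2027, 0.0957]
ee_rot: [3.141, -0.0, 0.233]
ft_force: [-2.1, 0.4, 2.9]
opening: 0.0262
gripper_force: 59.9
```

View pics/s6.png

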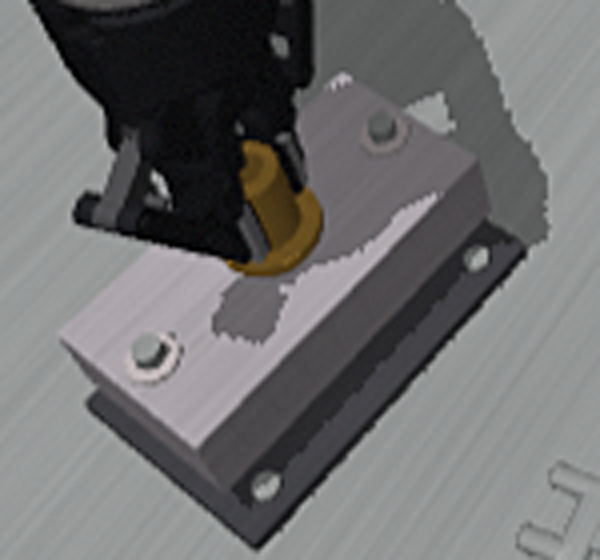

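The picture shows the bushing upright, its shank in the bore and the shoulder still proud. Leaf contact has begun, with about 5.5 N of push. I'll keep pressing in small steps.

```bash
python3 -m creep '[[[-1,0,0,0.1,0,0,0],[-1,0,0,0,0,0,0]]]' 80
python3 -m creep '[[[-1,0,0,0.1,0,0,0],[-1,0,0,0.1,0,0,0],[-1,0,0,0,0,0,0]]]'
python3 -m creep '[[[-1,0,0,0.1,0,0,0],[-1,0,0,0.1,0,0,0],[-1,0,0,0,0,0,0]]]'
```

```text
clock: 14.2
tcp_pos: [0.4982, -0.2027, 0.0944]
ee_rot: [3.141, -0.0, 0.233]
ft_force: [-2.5, -0.2, 2.5]
opening: 0.0264
gripper_force: 78.3
clock: 14.58
tcp_pos: [0.4984, -0.2027, 0.0925]
ee_rot: [3.141, -0.0, 0.233]
ft_force: [-2.4, 0.6, 4.3]
opening: 0.0265
gripper_force: 78.4
clock: 14.95
tcp_pos: [0.4985, -0.2027, 0.0906]
ee_rot: [3.141, -0.001, 0.233]
ft_force: [-2.4, 1.1, 5.3]
opening: 0.0264
gripper_force: 78.4
```

```bash
python3 -m creep '[[[-1,0,0,0.1,0,0,0],[-1,0,0,0.1,0,0,0],[-1,0,0,0,0,0,0]]]'
python3 -m creep '[[[-1,0,0,0.1,0,0,0],[-1,0,0,0.1,0,0,0],[-1,0,0,0,0,0,0]]]'
python3 -m creep '[[[-1,0,0,0.1,0,0,0],[-1,0,0,0.1,0,0,0],[-1,0,0,0,0,0,0]]]'
```

```text
clock: 15.32
tcp_pos: [0.4985, -0.2028, 0.0888]
ee_rot: [3.141, -0.001, 0.233]
ft_force: [-2.2, 0.4, 5.7]
opening: 0.026
gripper_force: 78.6
clock: 15.7
tcp_pos: [0.4986, -0.2028, 0.0869]
ee_rot: [3.141, -0.001, 0.233]
ft_force: [-3.0, 0.3, 7.1]
opening: 0.0264
gripper_force: 78.6
clock: 16.08
tcp_pos: [0.4986, -0.2028, 0.085]
ee_rot: [3.141, -0.001, 0.233]
ft_force: [-3.6, 1.6, 8.0]
opening: 0.0264
gripper_force: 78.7
```

```bash
python3 -m creep '[[[-1,-0.05,0,0.1,0,0,0],[-1,0,0,0.1,0,0,0],[-1,0,0,0,0,0,0]]]'
python3 -m creep '[[[-1,0,0,0.1,0,0,0],[-1,0,0,0.1,0,0,0],[-1,0,0,0,0,0,0]]]'
python3 -m creep '[[[-1,0,0,0.1,0,0,0],[-1,0,0,0.1,0,0,0],[-1,0,0,0,0,0,0]]]'
```

```text
clock: 16.45
tcp_pos: [0.4985, -0.203, 0.0833]
ee_rot: [3.141, -0.002, 0.233]
ft_force: [-2.7, 1.5, 9.4]
opening: 0.0266
gripper_force: 78.8
clock: 16.82
tcp_pos: [0.4985, -0.203, 0.0815]
ee_rot: [3.141, -0.001, 0.233]
ft_force: [-3.5, 1.3, 9.2]
opening: 0.0262
gripper_force: 79.1
clock: 17.2
tcp_pos: [0.4985, -0.203, 0.0798]
ee_rot: [3.141, -0.001, 0.233]
ft_force: [-3.7, 2.1, 11.5]
opening: 0.0262
gripper_force: 79.3
```

```bash
python3 -m creep '[[[-1,0,0,0.1,0,0,0],[-1,0,0,0.1,0,0,0],[-1,0,0,0,0,0,0]]]'
python3 -m creep '[[[-1,0,0,0.1,0,0,0],[-1,0,0,0.1,0,0,0],[-1,0,0,0,0,0,0]]]'
```

```text
clock: 17.58
tcp_pos: [0.4985, -0.203, 0.0781]
ee_rot: [3.141, -0.001, 0.233]
ft_force: [-5.8, 2.6, 15.5]
opening: 0.0263
gripper_force: 79.4
clock: 17.95
tcp_pos: [0.4985, -0.203, 0.0765]
ee_rot: [3.141, -0.001, 0.233]
ft_force: [-7.0, 2.4, 16.5]
opening: 0.0263
gripper_force: 79.6
```

```bash
python3 -m creep '[[[-1,-0.05,0,0.1,0,0,0],[-1,0,0,0.1,0,0,0],[-1,0,0,0,0,0,0]]]'
python3 -m creep '[[[-1,0,0,0.1,0,0,0],[-1,0,0,0,0,0,0]]]'
```

```text
clock: 18.32
tcp_pos: [0.4986, -0.2031, 0.0749]
ee_rot: [3.141, -0.002, 0.233]
ft_force: [-6.9, 4.2, 19.1]
opening: 0.0261
gripper_force: 79.9
clock: 18.58
tcp_pos: [0.4986, -0.2031, 0.0741]
ee_rot: [3.141, -0.002, 0.233]
ft_force: [-7.0, 4.5, 19.9]
opening: 0.0262
gripper_force: 80.0
```

```bash
python3 -m creep '[[[-1,0,0,0.1,0,0,0],[-1,0,0,0,0,0,0],[-1,0,0,0,0,0,0],[-1,0,0,0,0,0,0]]]'
python3 - <<'E'
from h import *
np.set_printoptions(precision=4,suppress=True)
import cv2
# sink: track the far cap (scene, 185.5,271) and near cap between start picture and now
a=shot('scene','s7.png');o=cv2.imread('pics/a.png',0);n=cv2.imread('pics/s7.png',0)
for u,v,w0 in((128,328,(.4905,-.2668)),(186,271,(.5035,-.1368))):
    t=o[v-7:v+8,u-7:u+8];r=cv2.matchTemplate(n[v-14:v+24,u-16:u+17],t,cv2.TM_CCOEFF_NORMED)
    _,m,_,l=cv2.minMaxLoc(r);d=(l[0]+7+u-16-u,l[1]+7+v-14-v)
    print('cap shift',d,round(m,2),'per 10mm sink',(proj(a,[*w0,.07])-proj(a,[*w0,.08])))
E
```

```text
clock: 19.08
tcp_pos: [0.4986, -0.2031, 0.0733]
ee_rot: [3.141, -0.002, 0.233]
ft_force: [-7.3, 5.5, 21.9]
opening: 0.0265
gripper_force: 80.1
cap shift (2, 4) 0.61 per 10mm sink [1.8902 2.9648]
cap shift (1, 4) 0.41 per 10mm sink [1.0964 3.227 ]
```

The sink is about 13 mm, the push is 24.5 N, and the tool height fits flush. I'll ride up with the block before opening the gripper, so the fingers clear it.

```bash
python3 -m creep '[[[-1,0,0,-0.2,0,0,0],[-1,0,0,-0.2,0,0,0],[-1,0,0,-0.2,0,0,0],[-1,0,0,-0.1,0,0,0],[-1,0,0,0,0,0,0]]]'
python3 -m creep '[[[-1,0,0,-0.1,0,0,0],[-1,0,0,-0.1,0,0,0],[-1,0,0,0,0,0,0]]]'
```

```text
clock: 19.75
tcp_pos: [0.4985, -0.203, 0.0793]
ee_rot: [3.141, -0.002, 0.233]
ft_force: [-3.7, 3.0, 12.8]
opening: 0.0261
gripper_force: 79.9
clock: 20.12
tcp_pos: [0.4985, -0.2031, 0.0809]
ee_rot: [3.14, -0.003, 0.233]
ft_force: [-2.1, 2.7, 9.8]
opening: 0.0262
gripper_force: 79.7
```

```bash
python3 -m creep '[[[-1,0,0,-0.1,0,0,0],[-1,0,0,-0.1,0,0,0],[-1,0,0,-0.1,0,0,0],[-1,0,0,0,0,0,0]]]'
python3 -m creep '[[[-1,0,0,-0.1,0,0,0],[-1,0,0,0,0,0,0]]]'
```

```text
clock: 20.62
tcp_pos: [0.4985, -0.203, 0.0834]
ee_rot: [3.14, -0.003, 0.233]
ft_force: [-0.1, 2.3, 6.9]
opening: 0.026
gripper_force: 79.4
clock: 20.88
tcp_pos: [0.4985, -0.203, 0.0842]
ee_rot: [3.14, -0.003, 0.233]
ft_force: [0.6, 1.7, 6.2]
opening: 0.0264
gripper_force: 79.3
```

```bash
python3 -m creep '[[[-1,0,0,-0.1,0,0,0],[-1,0,0,-0.1,0,0,0],[-1,0,0,0,0,0,0]]]'
python3 -m creep '[[[-1,0,0,-0.05,0,0,0],[-1,0,0,0,0,0,0]]]'
```

```text
clock: 21.25
tcp_pos: [0.4984, -0.203, 0.0859]
ee_rot: [3.14, -0.003, 0.232]
ft_force: [5.0, 0.4, 3.5]
opening: 0.0266
gripper_force: 79.2
clock: 21.5
tcp_pos: [0.4984, -0.203, 0.0863]
ee_rot: [3.14, -0.003, 0.232]
ft_force: [6.4, -0.1, 2.3]
opening: 0.026
gripper_force: 79.1
```

```bash
python3 -m creep '[[[-0.1,0,0,0,0,0,0],[0.1,0,0,0,0,0,0],[0.4,0,0,0,0,0,0],[0.6,0,0,0,0,0,0],[0.6,0,0,0,0,0,0],[0.6,0,0,0,0,0,0]]]'
python3 -m creep '[[[0.6,0,0,-1.5,0,0,0],[0.6,0,0,-3,0,0,0],[0.6,0,0,-4,0,0,0],[0.6,0,0,-2,0,0,0],[0.6,-4,0,0,0,0,0],[0.6,0,0,0,0,0,0],[0.6,0,0,0,0,0,0],[0.6,0,0,0,0,0,0]]]'
python3 - <<'E'
from h import *
np.set_printoptions(precision=4,suppress=True)
a=shot('scene','s8.png');w=shot('wrist','w8.png');b=shot('top','b8.png');o=cv2.imread('pics/a.png',0);n=cv2.imread('pics/s8.png',0)
for u,v in((128,328),(186,271)):
    t=o[v-7:v+8,u-7:u+8];r=cv2.matchTemplate(n[v-14:v+24,u-16:u+17],t,cv2.TM_CCOEFF_NORMED)
    _,m,_,l=cv2.minMaxLoc(r);print('cap shift',l[0]-9,l[1]-7,round(m,2))
s=manip.sense();print(s['tcp_pos'],s['ft_force'])
B=[.498,-.203]
for p,nm in((a,'scene'),(w,'wrist'),(b,'top')):
    e=[proj(p,[*B,z]) for z in(.077,.083,.123)]
    q=blob(p,e[1],60,gold=True)
    h=cv2.inRange(cv2.cvtColor(p['frame'],cv2.COLOR_RGB2HSV),(10,110,40),(28,255,255))
    # predicted gold box for the flush bushing
    th=np.linspace(0,6.28,60)
    P=np.array([proj(p,[B[0]+r*np.cos(t),B[1]+r*np.sin(t),z]) for r,z in((.022,.077),(.022,.083),(.014,.123)) for t in th])
    print(nm,'gold box',q[1],'(origin',int(e[1][0])-60,int(e[1][1])-60,') pred',P.min(0),P.max(0),[ (r['position'],r['confidence']) for r in nets.look_for('bushing_nose',p)][:4])
E
```

```text
clock: 22.25
tcp_pos: [0.4972, -0.2028, 0.0858]
ee_rot: [3.142, 0.0, 0.233]
ft_force: [-0.3, -0.6, -0.0]
opening: 0.0688
gripper_force: 0.0
clock: 23.25
tcp_pos: [0.4589, -0.212, 0.1911]
ee_rot: [3.141, -0.0, 0.233]
ft_force: [0.2, -0.4, 0.5]
opening: 0.0682
gripper_force: 0.0
cap shift 0 0 1.0
cap shift 0 0 0.56
[ 0.4587 -0.2119  0.1907] [-0.0157 -0.2762  0.0062]
scene gold box [ 46  42  29  33 676] (origin 97 237 ) pred [142.5099 276.9606] [171.6371 311.0708] [([244.0, 153.1], 0.83), ([158.1, 297.4], 0.8), ([230.2, 173.9], 0.78), ([352.9, 157.3], 0.64)]
wrist gold box [  35   35   51   53 1592] (origin 226 99 ) pred [260.4566 132.8281] [311.9061 187.5598] [([287.0, 158.9], 0.93)]
top gold box [ 48  50  28  24 387] (origin 366 187 ) pred [413.0725 235.2856] [442.4823 259.4913] [([427.2, 245.4], 0.78), ([227.4, 302.7], 0.76), ([186.0, 297.1], 0.63)]
```

The caps are back at their starting pixels and the bushing's outline matches the prediction for a flush fit in all three views. Handing in.

```bash
python3 -c "
from station import job
print(job.sign_off())"
```

```text
the job is handed in; nothing more can be done
None
```

I pressed the large bronze bushing home in the bore with about 24.5 N and let go; camera and force checks show it flush and the block back up at rest, nothing else was touched, and the job is handed in, but the sign-off returned no verdict.

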